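# Restock the hand light dock on the chart table

### The job

The dock on the chart table must leave harbour with no bay empty: put the two spare hand lights that lie on the table into the empty bays, slid in under the retaining bar, contact end first and fully home against the back stop, flat on the table, lens facing out. Lights and the radio that are already in bays stay where they are, and nothing else on the table is to be knocked or moved.

Things in the scene. Friction and masses are not known exactly. Their poses are not given: they have to be found in the camera images.
- dock: Fixed grey and aluminium dock without floor, 402 mm wide, five bays at 78 mm pitch, each 66 mm wide; partitions 12 mm thick, 34 mm high. Origin: table level, mid width; +x points into the bays. Mouths at x = -55 mm, stop face of the 34 mm high back wall at +50. A bar over the mouths spans x = -55 to -5, height 52 to 62 mm; open above behind it. Two bays hold lights, one the radio, two are empty.
- bay_1 (a point): Table-level point mid stop face of bay 1 (dock x = +50 mm, y = -156 mm), axes as the dock. Lights slide on the table top into the bay. Which bays are empty varies.
- bay_2 (a point): Table-level point in the middle of the stop face of bay 2 (dock frame x = +50 mm, y = -78 mm), axes as the dock.
- bay_3 (a point): Table-level point in the middle of the stop face of bay 3 (dock frame x = +50 mm, y = 0 mm), axes as the dock.
- bay_4 (a point): Table-level point in the middle of the stop face of bay 4 (dock frame x = +50 mm, y = 78 mm), axes as the dock.
- bay_5 (a point): Table-level point in the middle of the stop face of bay 5 (dock frame x = +50 mm, y = 156 mm), axes as the dock.
- light_1: One of four alike black rubber-edged block-shaped hand lights, 120 (x) x 56 (y) x 44 mm, 0.2 to 0.4 kg; two are in bays, two are spares lying in front. Origin: centre of underside. Lens on the -x end (bright line across the top near it), brass contacts on the +x end. Home: contact end touches the stop, lens end stands 15 mm out of the mouth.
- light_2: One of four alike black rubber-edged block-shaped hand lights, 120 (x) x 56 (y) x 44 mm, 0.2 to 0.4 kg; two are in bays, two are spares lying in front. Origin: centre of underside. Lens on the -x end (bright line across the top near it), brass contacts on the +x end. Home: contact end touches the stop, lens end stands 15 mm out of the mouth.
- light_3: One of four alike black rubber-edged block-shaped hand lights, 120 (x) x 56 (y) x 44 mm, 0.2 to 0.4 kg; two are in bays, two are spares lying in front. Origin: centre of underside. Lens on the -x end (bright line across the top near it), brass contacts on the +x end. Home: contact end touches the stop, lens end stands 15 mm out of the mouth.
- light_4: One of four alike black rubber-edged block-shaped hand lights, 120 (x) x 56 (y) x 44 mm, 0.2 to 0.4 kg; two are in bays, two are spares lying in front. Origin: centre of underside. Lens on the -x end (bright line across the top near it), brass contacts on the +x end. Home: contact end touches the stop, lens end stands 15 mm out of the mouth.
- tail_1 (a point): Middle of the bottom edge of the contact end of light_1, 60 mm along +x from its origin.
- tail_2 (a point): Middle of the bottom edge of the contact end of light_2, 60 mm along +x from its origin.
- tail_3 (a point): Middle of the bottom edge of the contact end of light_3, 60 mm along +x from its origin.
- tail_4 (a point): Middle of the bottom edge of the contact end of light_4, 60 mm along +x from its origin.
- radio: Grey handheld radio stowed in one bay, 120 mm long over a stub antenna that points out of the bay (-x), 54 mm wide, 36 mm high; origin at table level in the middle of its length. To be left alone.
- tumbler: Glass tumbler, 66 mm across and 85 mm high, standing at the left end of the dock; origin at the centre of its foot. To be left alone.
- rain_gauge: Silver aluminium rain gauge housing, upright cylinder 104 mm across, 140 mm high, to the right; origin at the centre of its foot.
- knot_board: White plastic knot-practice board lying flat, 200 x 140 x 14 mm with six 35 mm pegs, to the left; origin at the centre of its underside.
- glasses_case: Wooden spectacle case with rounded edges, 150 x 60 x 36 mm, no lens, front left of the table, not a light; origin at the centre of its underside.
- compass: Low brass hand compass, disc 76 mm across, 26 mm high, to the right of the dock; origin at the centre of its underside.
- mug: White mug, 80 mm across, 90 mm high, front right; origin at the centre of its foot.
There are look-alikes about, which are no part of the job. Leave any pink look-alike of the light_4 alone.

How it is judged (in metres and radians):
At the end, for the whole second after the job is handed in: Every bay holds either the radio or a hand light that is home: its contact end within 6 mm of the stop and within 12 mm of the middle of the bay, flat on the table (within 8 mm of it at the contact end, tilted less than 0.1 rad), all lights at rest (((x of tail_1 in the frame of bay_1 between -0.006 and 0.004 m and y of tail_1 in the frame of bay_1 between -0.012 and 0.012 m and height (world z) of tail_1 below 0.008 m and angle between light_1's own z axis and vertical below 0.1 rad) or (x of tail_2 in the frame of bay_1 between -0.006 and 0.004 m and y of tail_2 in the frame of bay_1 between -0.012 and 0.012 m and height (world z) of tail_2 below 0.008 m and angle between light_2's own z axis and vertical below 0.1 rad) or (x of tail_3 in the frame of bay_1 between -0.006 and 0.004 m and y of tail_3 in the frame of bay_1 between -0.012 and 0.012 m and height (world z) of tail_3 below 0.008 m and angle between light_3's own z axis and vertical below 0.1 rad) or (x of tail_4 in the frame of bay_1 between -0.006 and 0.004 m and y of tail_4 in the frame of bay_1 between -0.012 and 0.012 m and height (world z) of tail_4 below 0.008 m and angle between light_4's own z axis and vertical below 0.1 rad) or horizontal distance between radio and bay_1 below 0.075 m) and ((x of tail_1 in the frame of bay_2 between -0.006 and 0.004 m and y of tail_1 in the frame of bay_2 between -0.012 and 0.012 m and height (world z) of tail_1 below 0.008 m and angle between light_1's own z axis and vertical below 0.1 rad) or (x of tail_2 in the frame of bay_2 between -0.006 and 0.004 m and y of tail_2 in the frame of bay_2 between -0.012 and 0.012 m and height (world z) of tail_2 below 0.008 m and angle between light_2's own z axis and vertical below 0.1 rad) or (x of tail_3 in the frame of bay_2 between -0.006 and 0.004 m and y of tail_3 in the frame of bay_2 between -0.012 and 0.012 m and height (world z) of tail_3 below 0.008 m and angle between light_3's own z axis and vertical below 0.1 rad) or (x of tail_4 in the frame of bay_2 between -0.006 and 0.004 m and y of tail_4 in the frame of bay_2 between -0.012 and 0.012 m and height (world z) of tail_4 below 0.008 m and angle between light_4's own z axis and vertical below 0.1 rad) or horizontal distance between radio and bay_2 below 0.075 m) and ((x of tail_1 in the frame of bay_3 between -0.006 and 0.004 m and y of tail_1 in the frame of bay_3 between -0.012 and 0.012 m and height (world z) of tail_1 below 0.008 m and angle between light_1's own z axis and vertical below 0.1 rad) or (x of tail_2 in the frame of bay_3 between -0.006 and 0.004 m and y of tail_2 in the frame of bay_3 between -0.012 and 0.012 m and height (world z) of tail_2 below 0.008 m and angle between light_2's own z axis and vertical below 0.1 rad) or (x of tail_3 in the frame of bay_3 between -0.006 and 0.004 m and y of tail_3 in the frame of bay_3 between -0.012 and 0.012 m and height (world z) of tail_3 below 0.008 m and angle between light_3's own z axis and vertical below 0.1 rad) or (x of tail_4 in the frame of bay_3 between -0.006 and 0.004 m and y of tail_4 in the frame of bay_3 between -0.012 and 0.012 m and height (world z) of tail_4 below 0.008 m and angle between light_4's own z axis and vertical below 0.1 rad) or horizontal distance between radio and bay_3 below 0.075 m) and ((x of tail_1 in the frame of bay_4 between -0.006 and 0.004 m and y of tail_1 in the frame of bay_4 between -0.012 and 0.012 m and height (world z) of tail_1 below 0.008 m and angle between light_1's own z axis and vertical below 0.1 rad) or (x of tail_2 in the frame of bay_4 between -0.006 and 0.004 m and y of tail_2 in the frame of bay_4 between -0.012 and 0.012 m and height (world z) of tail_2 below 0.008 m and angle between light_2's own z axis and vertical below 0.1 rad) or (x of tail_3 in the frame of bay_4 between -0.006 and 0.004 m and y of tail_3 in the frame of bay_4 between -0.012 and 0.012 m and height (world z) of tail_3 below 0.008 m and angle between light_3's own z axis and vertical below 0.1 rad) or (x of tail_4 in the frame of bay_4 between -0.006 and 0.004 m and y of tail_4 in the frame of bay_4 between -0.012 and 0.012 m and height (world z) of tail_4 below 0.008 m and angle between light_4's own z axis and vertical below 0.1 rad) or horizontal distance between radio and bay_4 below 0.075 m) and ((x of tail_1 in the frame of bay_5 between -0.006 and 0.004 m and y of tail_1 in the frame of bay_5 between -0.012 and 0.012 m and height (world z) of tail_1 below 0.008 m and angle between light_1's own z axis and vertical below 0.1 rad) or (x of tail_2 in the frame of bay_5 between -0.006 and 0.004 m and y of tail_2 in the frame of bay_5 between -0.012 and 0.012 m and height (world z) of tail_2 below 0.008 m and angle between light_2's own z axis and vertical below 0.1 rad) or (x of tail_3 in the frame of bay_5 between -0.006 and 0.004 m and y of tail_3 in the frame of bay_5 between -0.012 and 0.012 m and height (world z) of tail_3 below 0.008 m and angle between light_3's own z axis and vertical below 0.1 rad) or (x of tail_4 in the frame of bay_5 between -0.006 and 0.004 m and y of tail_4 in the frame of bay_5 between -0.012 and 0.012 m and height (world z) of tail_4 below 0.008 m and angle between light_4's own z axis and vertical below 0.1 rad) or horizontal distance between radio and bay_5 below 0.075 m) and linear speed of each of light_1, light_2, light_3, light_4 below 0.02 m/s); the robot touches nothing.
It fails at once if a light or the radio that is already in a bay is shifted by more than 10 mm (distance of any of light_1, light_2, radio from where it was at the start of the episode above 0.01 m).
It fails at once if the tumbler is moved by more than 15 mm or tipped (distance of tumbler from where it was at the start of the episode above 0.015 m or angle between tumbler's own z axis and vertical above 0.25 rad).
It fails at once if another bystander is moved by more than 20 mm (distance of any of rain_gauge, knot_board, glasses_case, compass, mug from where it was at the start of the episode above 0.02 m).
It also fails if it takes over 72 s, if anything falls off the work surface, if the arm or the gripper's body presses on something with over 40 N, if the wrist force passes 120 N, or if a joint passes its speed limit or range.

### The arm

A 6-joint arm with a two-finger parallel gripper is mounted at the origin on the work surface. World frame = base frame: x ahead of the robot, y to its left, z up, the work surface at z = 0. Lengths are in mm, angles in rad, forces in N, time in s.
With the tool pointing down it reaches from about 225 to 875 mm from the base axis. Payload 3.4 kg.
Tool frame: the origin (TCP) lies between the finger pads; the fingertips stand r.tip_reach ahead of it and the grasp point (between the pads) lies 3 mm ahead of it (r.tip_reach is the distance from the TCP to the fingertips, in mm); z points along the fingers, y is the line along which they close (so a half turn about z gives the same grasp; the last joint's range is limited). The gripper opens to 85 mm and grips with 20 to 120 N. Pads are 22 mm wide; open, the fingers measure 114 mm over their backs; the gripper's body (76 mm by 85 mm) begins 54 mm behind the grasp point. The pads swing forward as they close: fully open they stand 13 mm farther back than shut.
Start: joints at [1.154, 0.276, 1.505, -0, 1.361, -0.121], TCP at [167.631, 550.055, 253.328] pointing down, gripper open.
Joint ranges: [-2.89, 2.89], [-0.75, 2.08], [0.22, 2.7], [-1.18, 4.32], [0.11, 2.71], [-2.7, 2.7]. Speed limits (rad/s): [2.57, 2.57, 3.14, 3.14, 3.14, 3.14].

### API

Orientations are given as a rotation vector (axis times angle).
In Python, from plant import r gives the robot as it stands. Calls block until the motion is done:
- r.goto(position, orientation): joint-space move of the TCP to a pose.
- r.move_l(position, ori=None, rate=150): straight line of the TCP; ori=None keeps the orientation; rate is the mean speed in mm/s.
- r.movej(angles): joint-space move.
- r.command_gripper(opening): finger opening in mm; the grip force is fixed at half the most; returns when the fingers have stopped.
- r.pause(seconds).
- r.solve_ik(position, orientation): joint angles nearest the present ones, or None.
- r.camera(name): name is "scene" or "side" or "wrist"; returns the picture (420x560x3 uint8, red, green, blue); there is no depth.
- r.get_calibration(name): a dict with "camera_matrix" (3x3 intrinsics, pixels), "rvec" (rotation vector, rad) and "tvec" (3), from world to camera coordinates, as OpenCV has them. Camera axes: x right, y down, z forward; pixel columns grow to the right and rows downward; lengths in mm; the calibration is good to about 2 mm. The wrist camera is an equidistant fisheye: a pixel r from the principal point sees the ray r / f radians off the axis. A picture is of the moment at which its call begins: read the wrist's pose just before it. get_calibration takes no time and is no camera call; for the wrist camera it gives the pose at the moment of the call.
A pose or a line that the arm cannot do raises r.MotionError and nothing moves.
- r.finish_job(): hands the job in; it is judged then, once.
Readings, each from a call of its own:
- r.read_t(): time.
- r.read_qpos(): joint angles.
- r.read_qd(): joint speeds.
- r.read_joint_torque(): joint torques, N m.
- r.read_eef_pos(): TCP position.
- r.read_tool_rot(): TCP orientation.
- r.read_force(): force on the tool from outside, world axes, zero at the start.
- r.read_moment(): the same for the moment, N m.
- r.read_finger_gap(): finger opening in mm.
- r.read_grasp_force(): force on a finger pad.
Only numpy, scipy, OpenCV 4.12 (cv2) and the standard library are available. Lean on these libraries where they do the work, as an engineer would, in place of code of your own. Each camera call takes 0.05 s, during which the arm holds its last target. There are 200 camera calls.

## Working session

There is one attempt and no reset: what is moved stays moved. The work goes in short steps, each a Python script; the robot and the scene stay as the last script left them, time stands still between calls to the robot, and variables do not carry over. Pictures are saved under pics/ and viewed, at most 10 in all, crops included, and the job is handed in when it is done.

```bash
mkdir -p pics; ls; python3 - <<'E'
from plant import r
import cv2
for n in("scene","side"):
    im=r.camera(n); cv2.imwrite(f"pics/{n}0.png",im[:,:,::-1]); c=r.get_calibration(n)
    print(n,c)
print(r.tip_reach,r.read_tool_rot(),r.read_t())
E
```

```text
pics
scene {'camera_matrix': array([[451.97459735,   0.        , 274.15896631],
       [  0.        , 451.97459735, 212.28238184],
       [  0.        ,   0.        ,   1.        ]]), 'rvec': array([ 2.27858681,  0.70194745, -0.29443952]), 'tvec': array([-431.4400514 , -126.54982144, 1392.5560515 ])}
side {'camera_matrix': array([[476.32697951,   0.        , 272.65691489],
       [  0.        , 476.32697951, 214.90598261],
       [  0.        ,   0.        ,   1.        ]]), 'rvec': array([ 2.17332407, -0.31633636,  0.17919449]), 'tvec': array([-443.02719678,  148.99043572, 1391.19499834])}
22.0 [-4.62934450e-01 -3.10687617e+00  2.49297714e-03] 0.1
```

View pics/scene0.png

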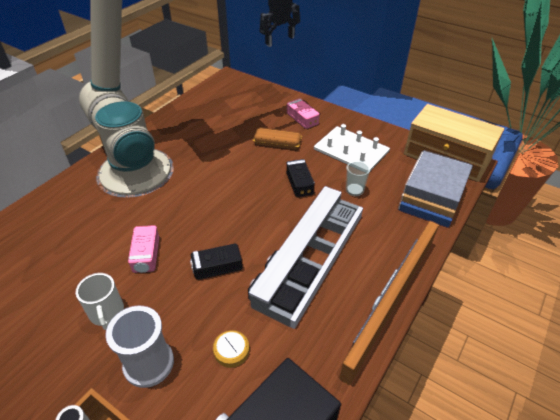

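View pics/side0.png

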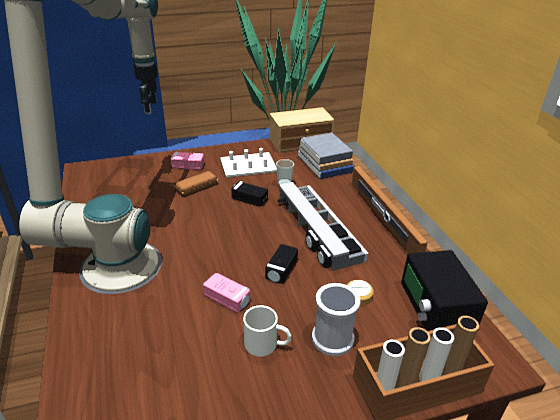

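Scene and side show the radio in the tumbler-end bay (340,212), lights in the two far-end bays (303,272)/(288,297), and bays 3 and 4 empty. The spares are at about (300,177) and (217,262). I'll zoom in on both views.

```bash
python3 - <<'E'
import cv2
im=cv2.imread("pics/scene0.png"); cv2.imwrite("pics/c1.png",cv2.resize(im[150:330,180:380],None,fx=3.3,fy=3.3,interpolation=cv2.INTER_CUBIC))
im=cv2.imread("pics/side0.png"); cv2.imwrite("pics/c2.png",cv2.resize(im[160:290,220:380],None,fx=4.5,fy=4.5,interpolation=cv2.INTER_CUBIC))
E
```

```text
(no output)
```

View pics/c1.png

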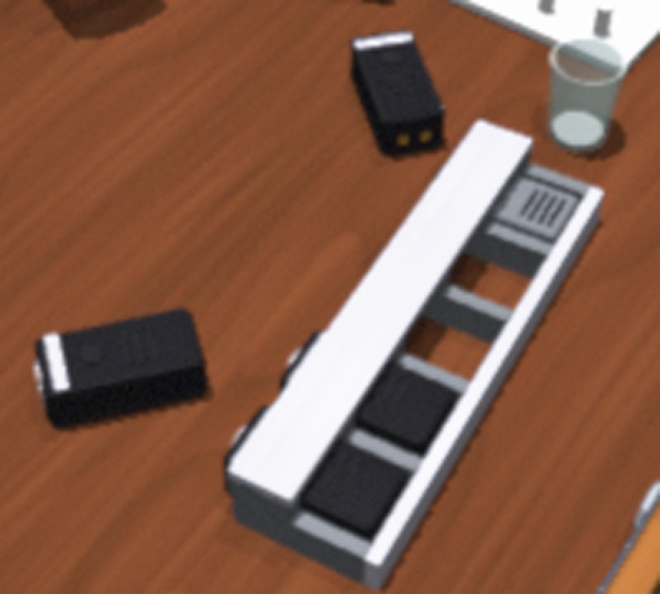

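View pics/c2.png

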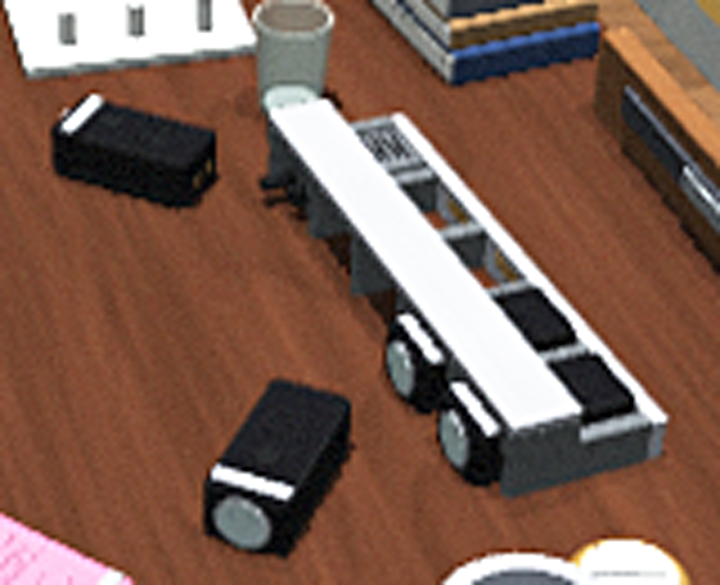

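```bash
cat > vis.py <<'E'
import numpy as np, cv2
from scipy.optimize import least_squares, minimize
def world(p,pts):
    x,y,a=p; c,s=np.cos(a),np.sin(a); q=np.array(pts,float)
    return np.c_[x+c*q[:,0]-s*q[:,1], y+s*q[:,0]+c*q[:,1], q[:,2]]
def proj(cal,P): return cv2.projectPoints(P,cal["rvec"],cal["tvec"],cal["camera_matrix"],None)[0].reshape(-1,2)
def fitkp(cals,obs,p0):
    f=lambda p: np.concatenate([(proj(cals[c],world(p,[o]))[0]-uv) for c,o,uv in obs])
    s=least_squares(f,p0,loss="soft_l1",x_scale=[10,10,.1]); return s.x,f(s.x).reshape(-1,2)
E
python3 - <<'E'
from vis import *
from plant import r
cals={n:r.get_calibration(n) for n in("scene","side")}
S=lambda u,v:("scene",(180+(u+.5)/3.3-.5,150+(v+.5)/3.3-.5))
D=lambda u,v:("side",(220+(u+.5)/4.5-.5,160+(v+.5)/4.5-.5))
def go(name,L,p0):
    best=None
    for a in np.arange(-3,3.2,1):
        x,e=fitkp(cals,[(k[0],o,k[1]) for o,k in L],[*p0,a])
        if best is None or abs(e).sum()<abs(best[1]).sum(): best=(x,e)
    x,e=best;print(name,x.round(3),e.round(1).tolist()); return x
go("dock",[((-55,201,62),S(480,121)),((-5,201,62),S(531,143)),((-55,-201,62),S(231,474)),((-5,-201,62),S(293,500)),
((-55,201,62),D(268,108)),((-5,201,62),D(328,99)),((-55,-201,62),D(502,430)),((-5,-201,62),D(580,410))],(600,0))
l=lambda a,b,z:(60*a,28*b,44*z)
A=go("A",[(l(-1,1,1),S(411,34)),(l(-1,-1,1),S(353,40)),(l(1,-1,1),S(385,122)),(l(1,1,1),S(441,110)),(l(1,-1,0),S(388,153)),(l(1,1,0),S(440,147)),
(l(-1,1,1),D(93,96)),(l(-1,-1,1),D(58,140)),(l(1,1,1),D(215,130)),(l(1,-1,1),D(193,165)),(l(1,-1,0),D(195,205)),(l(1,1,0),D(213,190))],(450,150))
B=go("B",[(l(-1,1,1),S(40,340)),(l(-1,-1,1),S(50,392)),(l(1,1,1),S(188,311)),(l(1,-1,1),S(205,362)),(l(1,-1,0),S(205,392)),(l(-1,-1,0),S(58,425)),
(l(-1,1,1),D(208,480)),(l(-1,-1,1),D(290,500)),(l(1,1,1),D(275,380)),(l(1,-1,1),D(350,395)),(l(-1,-1,0),D(275,552)),(l(1,-1,0),D(350,440))],(400,-150))
box=[l(a,b,z) for a in(-1,1) for b in(-1,1) for z in(0,1)]
im={n:cv2.imread(f"pics/{n}0.png") for n in cals}
for nm,p in(("A",A),("B",B)):
    def cost(p):
        t=0
        for n in cals:
            m=(im[n].max(2)<60).astype(np.uint8); h=cv2.convexHull((proj(cals[n],world(p,box))*16).astype(np.int32))
            roi=np.zeros_like(m); c=proj(cals[n],world(p,[(0,0,22)]))[0]; cv2.circle(roi,tuple(int(v) for v in c),45,1,-1)
            k=np.zeros_like(m); cv2.fillConvexPoly(k,h,1,shift=4)
            i=(m&k).sum(); t-=i/(k.sum()+((m&roi).sum()-i))
        return t
    s=minimize(cost,p,method="Nelder-Mead",options=dict(initial_simplex=[p,p+[8,0,0],p+[0,8,0],p+[0,0,.1]]))
    print(nm,s.x.round(3),s.fun/2)
# other objects rough (z=0 ray hits)
def hit(n,uv,z):
    c=cals[n];R=cv2.Rodrigues(c["rvec"])[0];d=R.T@np.append(cv2.undistortPoints(np.array([[uv]],float),c["camera_matrix"],None)[0,0],1);o=-R.T@c["tvec"];return (o+d*(z-o[2])/d[2]).round(0)
for nm,uv,z in(("case",(278,139),18),("pinkL",(303,113),20),("pinkR",(144,248),20),("tumbler",(356,170),85),("compass",(231,347),26),("mug",(98,290),90),("gauge",(136,328),140),("boardcorner",(316,147),0)): print(nm,hit("scene",uv,z))
E
```

```text
dock [6.22457e+02 1.29800e+01 8.80000e-02] [[-0.3, -0.6], [0.9, -1.3], [-1.2, -1.3], [-0.5, 0.2], [0.2, 0.8], [0.1, 0.1], [2.8, -0.6], [1.0, -0.2]]
A [452.544 238.432   5.543] [[-0.2, -1.9], [-0.6, -1.0], [0.2, 0.4], [2.3, 0.9], [-1.2, 2.3], [1.7, 1.0], [-1.5, -0.3], [-1.5, -2.6], [1.6, 0.2], [-0.7, 0.3], [-1.1, 2.1], [2.0, -2.6]]
B [ 447.886 -138.476   -5.402] [[-1.3, -1.2], [-0.7, 0.5], [1.5, -2.9], [1.5, -1.5], [2.5, 0.5], [-0.8, 1.5], [-1.3, 0.3], [-0.9, 1.3], [-0.2, -2.2], [0.8, -0.7], [2.1, 1.4], [0.1, 0.6]]
A [450.109 238.096   5.46 ] -0.6944036991344724
B [ 446.922 -142.858   -5.394] -0.6881225038515509
case [289. 364.  18.]
pinkL [278. 536.  20.]
pinkR [ 266. -212.   20.]
tumbler [601. 291.  85.]
compass [ 621. -305.   26.]
mug [ 326. -385.   90.]
gauge [ 493. -418.  140.]
boardcorner [402. 418.   0.]
```

Fits: dock about (622,13), yaw 0.09. Light A is at about (451,238), yaw −0.78, and B at about (447,−140), yaw 0.88. Heights, reach and sizes are consistent. Next I'll move the wrist camera over each of them to refine the poses.

```bash
cat > rob.py <<'E'
import numpy as np
from scipy.spatial.transform import Rotation as Ro
from plant import r
def ori(th):
    c,s=np.cos(th),np.sin(th); return Ro.from_matrix(np.array([[c,s,0],[s,-c,0],[0,0,-1]])).as_rotvec()
E
python3 - <<'E'
from rob import *
import cv2,pickle
P=dict(A=(451,238,-.78),B=(447,-140,.885),D=(500,10,.088))
for k,(x,y,a) in P.items():
    for t in(0,np.pi):
        q=r.solve_ik([x,y,60],ori(a+t)); print(k,t,None if q is None else np.round(q,2))
th=np.pi if all(r.solve_ik([x,y,60],ori(a+np.pi)) is not None for x,y,a in P.values()) else 0
out={}
for k in"ADB":
    x,y,a=P[k]; r.goto([x,y,250 if k!="D" else 300],ori(a+th)); r.pause(.2)
    c=r.get_calibration("wrist"); im=r.camera("wrist"); out[k]=(c,im)
pickle.dump(out,open("w.pkl","wb"))
print(th,r.read_t(),out["B"][0])
cv2.imwrite("pics/w.png",cv2.resize(np.vstack([np.hstack([out["A"][1],out["B"][1]]),np.hstack([out["D"][1],out["D"][1]*0])]),(800,600),interpolation=cv2.INTER_AREA)[:,:,::-1])
E
```

```text
A 0 [ 0.35  0.37  1.92 -0.    0.86  2.7 ]
A 3.141592653589793 [ 0.35  0.37  1.92  0.    0.86 -0.44]
B 0 [-0.45  0.32  2.01 -0.    0.82  0.23]
B 3.141592653589793 None
D 0 [-0.12  0.36  1.94 -0.    0.85  1.36]
D 3.141592653589793 [-0.12  0.36  1.94 -0.    0.85 -1.78]
0 5.5083 {'camera_matrix': array([[325.1922621 ,   0.        , 276.20685794],
       [  0.        , 325.1922621 , 207.59395267],
       [  0.        ,   0.        ,   1.        ]]), 'rvec': array([-2.68907812,  0.96074003,  0.14425887]), 'tvec': array([-433.9282529 ,  130.54789484,  426.99691181])}
```

View pics/w.png

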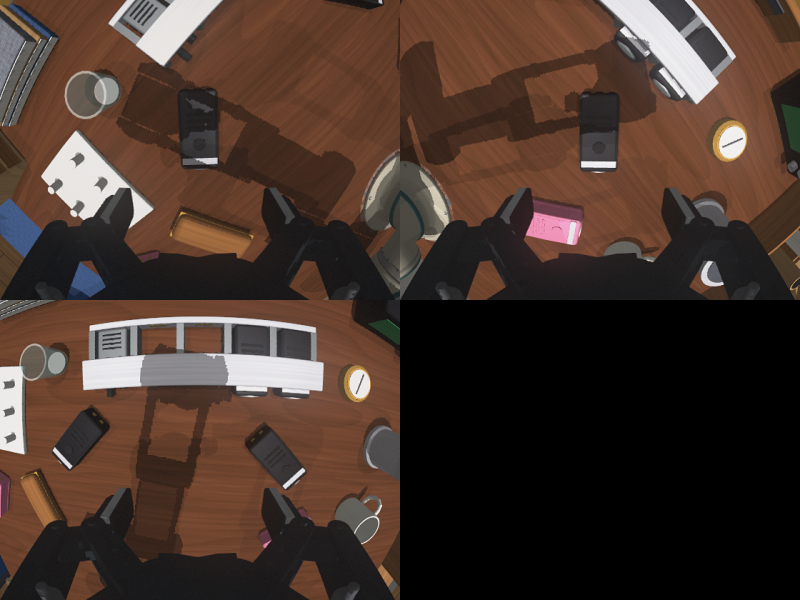

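The wrist views show spare A at (198,128) in the first tile and spare B at (599,132) in the second. Both have the lens toward the robot and contacts toward the dock. I'll overlay the projected models on crops.

```bash
cat >> vis.py <<'E'
def fproj(cal,P):
    return cv2.fisheye.projectPoints(np.asarray(P,float).reshape(-1,1,3),cal["rvec"].reshape(3,1),cal["tvec"].reshape(3,1),cal["camera_matrix"],np.zeros(4))[0].reshape(-1,2)
BOX=[(a,b,z) for z in(0,44) for a,b in((-60,-28),(60,-28),(60,28),(-60,28))]
BAR=[(a,b,62) for a,b in((-55,-201),(-5,-201),(-5,201),(-55,201))]
def draw(im,cal,p,pts,off,s,col):
    q=(((fproj(cal,world(p,pts))-off+.5)*s-.5)*8).astype(np.int32)
    for i in range(0,len(q),4): cv2.polylines(im,[q[i:i+4]],True,col,1,shift=3)
E
python3 - <<'E'
from vis import *
import pickle
w=pickle.load(open("w.pkl","rb"))
P=dict(A=(451,238,-.78),B=(447,-140,.885),D=(622.4,13,.088))
def crop(k,x0,y0,W,H,s,items):
    im=cv2.resize(w[k][1][y0:y0+H,x0:x0+W,::-1],None,fx=s,fy=s,interpolation=cv2.INTER_CUBIC); im=cv2.convertScaleAbs(im,alpha=1.7)
    for n,pts in items: draw(im,w[k][0],P[n],pts,(x0,y0),s,(0,255,0))
    return im
a=crop("A",220,105,110,140,2.8,[("A",BOX)]); b=crop("B",225,105,110,140,2.8,[("B",BOX)])
d=crop("D",100,15,370,110,2.1,[("D",BAR)])
t=np.zeros((600,800,3),np.uint8); t[:a.shape[0],:a.shape[1]]=a; t[:b.shape[0],400:400+b.shape[1]]=b; t[360:360+d.shape[0],:d.shape[1]]=d[:240]
cv2.imwrite("pics/ov.png",t)
for k in"ABD": print(k, fproj(w[k][0],world(P[k],BOX if k!="D" else BAR)).round(1).tolist())
E
```

```text
A [[299.4, 223.6], [301.1, 123.0], [251.3, 123.0], [253.1, 223.6], [302.1, 237.4], [304.4, 124.8], [248.0, 124.8], [250.4, 237.5]]
B [[299.8, 224.6], [301.6, 124.3], [251.9, 124.3], [253.6, 224.7], [302.6, 238.6], [305.0, 126.2], [248.7, 126.2], [251.0, 238.6]]
D [[451.1, 125.7], [452.8, 84.7], [112.4, 83.0], [113.9, 124.5]]
```

View pics/ov.png

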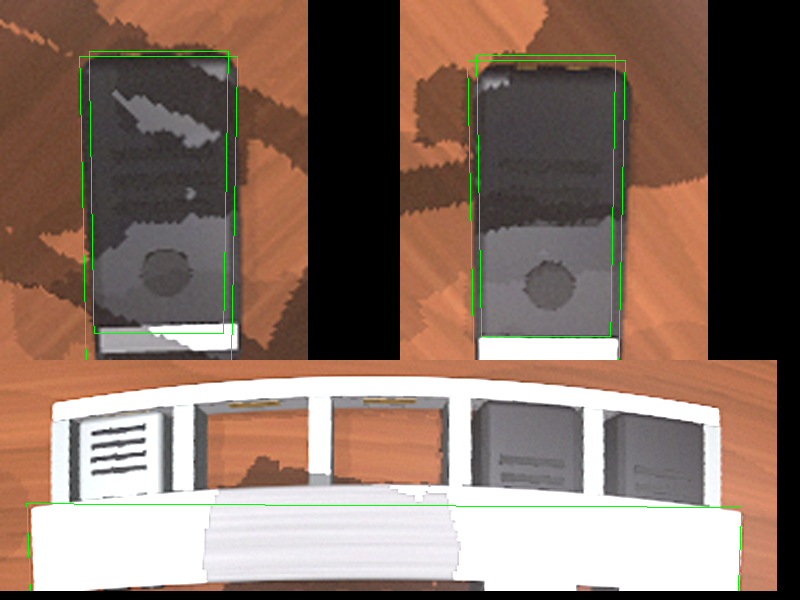

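The overlay agrees within 3 mm: the dock bar is about 1 mm off, A about 2 mm sideways, and B about 2.5 mm lengthways. I'll apply these corrections and pick B for bay 3.

```bash
cat >> rob.py <<'E'
from vis import world
DOCK=(622.4,12.2,.088)
def place(L,t,by,off=-38):
    o=ori(L[2]+t); g=world(L,[(off,0,0)])[0]
    D=lambda x,z: [*world(DOCK,[(x,by,0)])[0][:2],z]
    r.goto([g[0],g[1],110],o); r.move_l([g[0],g[1],28],rate=80)
    r.command_gripper(40); print("grip",r.read_finger_gap(),r.read_grasp_force(),r.read_force())
    r.move_l([g[0],g[1],105],rate=120)
    r.goto(D(-175,105),ori(DOCK[2]+t)); r.move_l(D(-175,29.5),rate=80); print("down",r.read_force(),r.read_finger_gap())
    x=-175
    while x<-86:
        x+=5; r.move_l(D(x,29.5),rate=60); f=r.read_force()
        if np.hypot(*f[:2])>15: print("blocked",x,f); return False
    print("in",f)
    r.move_l(D(-85,28.5),rate=40); r.command_gripper(69); r.move_l(D(-160,28.5),rate=100)
    return True
def push(by,end=-79):
    D=lambda x,z: [*world(DOCK,[(x,by,0)])[0][:2],z]
    r.command_gripper(0); r.pause(.1); f0=np.array(r.read_force()); x=-140
    u=np.array([np.cos(DOCK[2]),np.sin(DOCK[2]),0])
    r.move_l(D(x,30),rate=100)
    while x<end:
        x+=4 if x<-94 else 1.5; r.move_l(D(x,30),rate=40); f=(np.array(r.read_force())-f0)@u
        if f<-14: break
    print("push end",x,f,r.read_eef_pos(),r.read_t())
    r.move_l(D(-150,30),rate=100); r.move_l(D(-150,120),rate=150); r.command_gripper(85)
E
python3 - <<'E'
from rob import *
B=(*world((447,-140,.885),[(-2.5,-1.4,0)])[0][:2],.885)
print(B); ok=place(B,0,0); print(ok,r.read_t())
import cv2
cv2.imwrite("pics/p1.png",r.camera("side")[150:330,200:400,::-1].repeat(3,0).repeat(3,1))
E
```

```text
(np.float64(446.5002572282611), np.float64(-142.82139276990898), 0.885)
grip 55.06341174944611 64.02897834777832 [0.37119138 0.20179278 6.15953812]
down [ 0.82692884  0.13847808 -2.24941114] 55.49868097928205
in [ 0.39916243 -0.14006059 -2.97750368]
True 16.6083
```

View pics/p1.png

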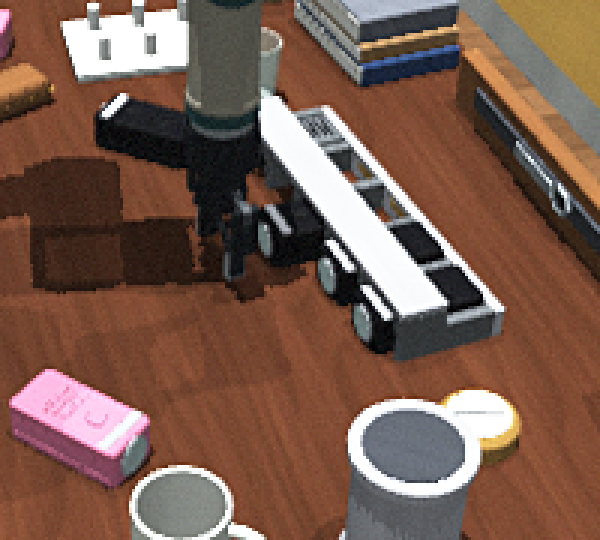

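Light B is in bay 3, straight and sticking out (lens at about (270,235)), and the fingers are clear. Next I push it home and do A for bay 4.

```bash
python3 - <<'E'
from rob import *
push(0)
A=(*world((451,238,-.78),[(0,-2.3,0)])[0][:2],-.768)
ok=place(A,np.pi,78); print(ok,r.read_t())
if ok: push(78)
r.goto([400,-60,300],ori(.088+np.pi)); r.pause(.3); print(r.read_t())
import cv2
c=r.get_calibration("wrist"); im=r.camera("wrist"); cv2.imwrite("pics/wf.png",im[:,:,::-1])
import pickle; pickle.dump((c,im),open("wf.pkl","wb"))
a=cv2.resize(r.camera("side")[160:300,230:370,::-1],(400,400),interpolation=cv2.INTER_CUBIC)
b=cv2.resize(r.camera("scene")[180:330,230:380,::-1],(400,400),interpolation=cv2.INTER_CUBIC)
cv2.imwrite("pics/f.png",np.hstack([a,b]))
E
```

```text
push end -78.5 -10.883281255820735 [540.08819262   5.1145036   29.6104872 ] 23.0167
grip 55.41955154335302 64.42228317260742 [1.13538516 0.33600544 5.86866555]
down [-0.1650228  -0.29326878 -3.94228015] 55.81398252600182
in [-0.10483777 -0.0161695  -3.45565342]
True 37.4667
push end -78.5 -11.65922407931386 [533.15182366  82.67960447  29.6342828 ] 43.825
47.4583
```

View pics/f.png

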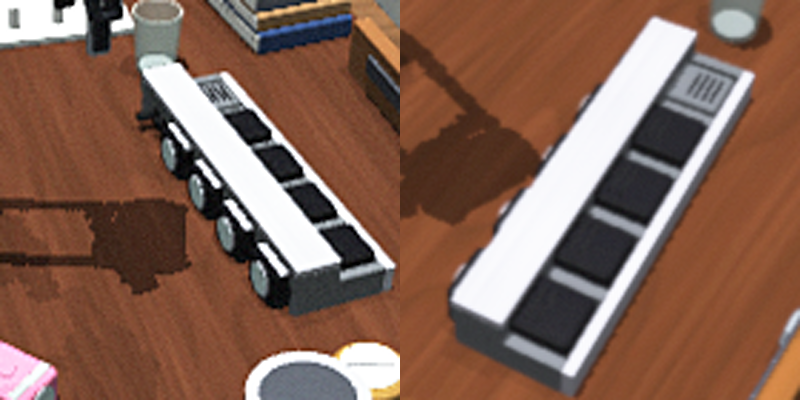

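```bash
python3 - <<'E'
from vis import *
import pickle
c,im=pickle.load(open("wf.pkl","rb")); D=(622.4,12.2,.088)
q=fproj(c,world(D,[(-80,-215,0),(70,-215,0),(70,215,0),(-80,215,0),(50,0,34)])); print(q.round(0).tolist())
x0,y0=np.maximum(q.min(0).astype(int)-10,0); x1,y1=q.max(0).astype(int)+10
o=im[y0:y1,x0:x1,::-1]; s=min(800/o.shape[1],600/o.shape[0])
cv2.imwrite("pics/wf2.png",cv2.convertScaleAbs(cv2.resize(o,None,fx=s*.999,fy=s*.999,interpolation=cv2.INTER_CUBIC),alpha=1.6))
E
```

```text
[[168.0, 268.0], [181.0, 344.0], [425.0, 338.0], [443.0, 264.0], [309.0, 352.0]]
```

View pics/wf2.png

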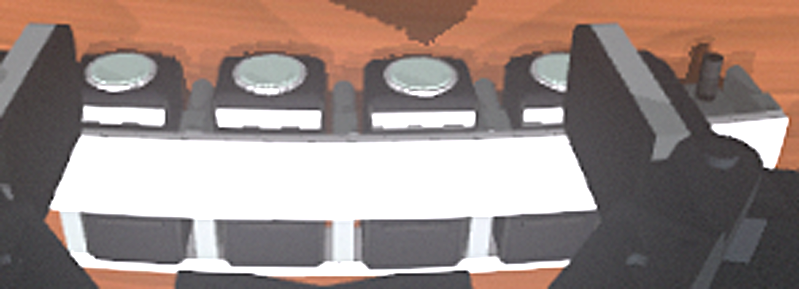

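The wrist view shows all four lens ends in line at equal protrusion (white lines at about y=126–130 across). Both pushes also stalled at the same place, against the stop. The arm is clear, so I'm handing in.

```bash
python3 -c "
from plant import r
print(r.finish_job(), r.read_t())"
```

```text
the job is handed in; nothing more can be done
the job is handed in; nothing more can be done
```

Both spare lights are in the empty bays 3 and 4, lens out, and by the final pictures and the push forces they are fully home. The job was handed in at about 48 s of the 72 s allowed, and no verdict was returned.

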